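# Hang the copper pail on the shop's display rail

## Task

Take the spare orange S-hook off the low wooden stand by its wooden grip and hang it on the tall steel display rail, then, with the hook still hanging on the rail, slide it along until it presses lightly on the sprung yellow pad of the stop, about 4 newtons for half a second. Let go of it there and gently hang the copper pail by its wire bail in the hook's lower curl, so that the pail hangs freely and level. Do not force anything, and leave the other wares alone.

Things in the scene. Friction and masses are not known exactly. Their poses are not given: they have to be found in the camera images.
- hook: Orange plastic S-hook, flat band 12 mm wide (y), 5 mm thick, 60 g, wooden grip on top. Origin: inside top of the upper curl, which bears on the bar; z up, S in its x-z plane, y along the bar. Curls 27 mm clear inside. Slanting shank from x = -16, z = -14 mm to x = +16, z = -86 mm; lowest point z = -105 mm. Starts hung on hook_stand, its -x side roughly towards the robot.
- hook_grip (a point): Centre of the hook's upright wooden grip, 12 mm along hook y, 14 mm along x, from 5 to 40 mm above the hook's origin (this point: 22 mm). Take it from above, fingers closing along y, the fingertips kept over 8 mm above the hook's origin.
- hook_mouth (a point): Lower end of the upper curl's free tip (hook x = +16, z = -19 mm). The upper mouth opens downwards beside it, on the hook's +x side: to take the hook off a bar raise it 21 to 26 mm and move it towards its own -x; to put it on, come from the bar's -x side raised so, move to +x until over the bar (up to 5 mm short of it), and lower.
- hook_cradle (a point): Point in the lower curl (hook x = 0, z = -97 mm) where the bail wire's centre line lies when hung. The curl's free tip is 16 mm from it to the hook's -x and rises 16 mm above it: the bail comes in over this tip from the -x side, about 29 mm above this point and ending 2 to 7 mm short of it in x (the shank slants above), then goes down.
- hook_stand: Fixed low stand of dark wood, 90 x 100 mm foot, brass bar of 12 mm diameter along its own y between two posts 44 mm either side; top of the bar at 128 mm. Origin: centre of its underside.
- display: Fixed display rail: steel bar of 12 mm diameter along its own y between two 14 mm square posts at y = -160 and +160 mm. Origin: centre of its underside; the bar is straight above it (x = 0), its top 281 mm above the origin. -x faces the robot. The posts end level with the bar; nothing is above it. Put the hook on at y = -140 to +20 mm.
- stop_block: Red block (24 x 30 x 32 mm) clamped on the rail at y = +130 mm of display, axes as display's. Origin: its centre. A sprung yellow pad on a rod stands out from it along the rail towards -y, to meet the side of the hook. Block and pad end no more than 8 mm above the bar's top, below fingers at the hook's grip.
- stop_zone (a point): Point fixed to the rail, on the bar's line, 55 mm from the block's origin towards -y: the middle of where the pad's face may be. How far the pad stands out is set differently each time and NOT measured: its face lies within 20 mm either way of this point, and must be found by feel. The pad (44 mm wide, 50 mm high) yields about 0.5 mm per newton, 15 mm at most, and springs back.
- pail: Copper pail, about 140 g, 80 mm across the rim, 65 mm high, with a rigid wire bail (6 mm wire) standing up in its y-z plane and a flat wooden side handle on its -x side. Origin: centre of its underside, z up. Starts upright on the table, handle roughly towards the robot.
- pail_handle (a point): Grip point on the pail's flat wooden side handle (pail x = -70, z = 43 mm). Handle: 12 mm thick along y, z = 28 to 58 mm, reaching out to x = -86 mm. Take it from above, fingers closing along y; so far out the hand stays clear of the rail while the bail goes into the curl.
- pail_bail (a point): Top of the bail: the centre line of its wire at the pail's x = 0, y = 0, 113 mm above the pail's underside. The wire runs along the pail's y there.
- blue_jar: Bystander: blue ceramic jar, 70 mm wide, 110 mm high. Origin: centre of its underside.
- green_bottle: Bystander: green bottle, 60 mm wide, 140 mm high. Origin: centre of its underside.
- mug: Bystander: white mug, 72 mm wide, 80 mm high. Origin: centre of its underside.

How it is judged:
By the outcome, as a careful person would: the job done as asked, in the order asked, and still so for the second after the job is handed in, with the robot touching nothing.
It also fails if it takes over 72 s, if anything falls off the work surface, if the arm or the gripper's body presses on something with over 40 N, if the wrist force passes 120 N, or if a joint passes its speed limit or range.

## Robot

A 7-joint arm with a two-finger parallel gripper is mounted at the origin on the work surface. World frame = base frame: x ahead of the robot, y to its left, z up, the work surface at z = 0. Lengths are in m, angles in rad, forces in N, time in s.
With the tool pointing down it reaches from about 0.35 to 0.775 m from the base axis. Payload 3.1 kg.
Tool frame: the origin (TCP) lies midway between the tips of the shut fingers; the grasp point (between the pads) lies 19 mm behind it; z points along the fingers, y is the line along which they close (so a half turn about z gives the same grasp; the last joint's range is limited). The gripper opens to 85 mm and grips with 20 to 120 N. Pads are 22 mm wide; open, the fingers measure 114 mm over their backs; the gripper's body (76 mm by 85 mm) begins 54 mm behind the grasp point. The pads swing forward as they close: fully open they stand 13 mm farther back than shut.
Start: joints at [-1.276, 0.311, 0.014, 1.512, -0.004, 1.319, -0.027], TCP at [0.182, 0.519, 0.231] pointing down, gripper open.
Joint ranges: [-2.7, 2.7], [-0.3, 1.91], [-1.27, 1.3], [0.12, 2.57], [-1.44, 4.58], [0.2, 2.03], [-3.05, 3.05]. Speed limits (rad/s): [2.79, 2.79, 3.14, 3.14, 3.14, 3.14, 3.14].

## Interface

Orientations are given as a rotation vector (axis times angle).
In Python, from bench import sense, get_image, finish_job gives the robot as it stands.
- The arm moves only by the tool servo_tool, never from a script. Its argument "increments" is a list of rows, each a list of 5 numbers: the gripper's target within -1 to 1 (fully open at 1, half-way at 0, shut at -1), then the shift along the world's x, y, z in cm, then the turn about the world's z in rad. In form: [[fingers, tx, ty, tz, turn], ...]. A call has 1 to 8 rows; each row is the pose to reach, as a shift and turn from the pose commanded when the call began; what a row does not reach only later rows make up. A row lasts 1/12 s, in which the tool goes at most 41.7 mm and 7.16 degrees, less where a joint would pass 70% of its speed; a pose out of reach is approached as far as the arm can. A call with a gripper value outside its range is refused whole. The fingers move at their own pace and stop on an object; the grip force is fixed at half the most. Time passes only in rows, so rows that repeat a pose let the fingers close. It gives the time, the measured TCP pose, the force, the opening and the grip force at its end, in the units of the state.
- sense(): the state, without advancing time (a new reading comes with each control period).
- get_image(name): name is "scene" or "top"; returns a dict with "img" (400x640x3 uint8, red, green, blue), "fx", "fy", "cx", "cy" (pixels), "distortion" ([k1, k2, p1, p2, k3] as OpenCV has them; the pictures are not rectified), "extrinsics" (4x4, takes a point from camera to world coordinates). Camera axes: x right, y down, z forward; pixel columns grow to the right and rows downward; lengths in m; the calibration is good to about 2 mm. A picture is of the moment at which its call begins. There is no depth.
- finish_job(): hands the job in; it is judged then, once.
The state is a dict: "t": time; "q": joint angles; "joint_vel": joint speeds; "joint_efforts": joint torques, N m; "eef_pos": TCP position; "ee_rot": TCP orientation; "contact_force": force on the tool from outside, world axes, zero at the start; "moment": the same for the moment, N m; "width": finger opening in m; "gripper_force": force on a finger pad.
Only numpy, scipy, OpenCV 4.12 (cv2) and the standard library are available. Lean on these libraries where they do the work, as an engineer would, in place of code of your own. Each camera call takes 0.05 s, during which the arm holds its last target. There are 200 camera calls.

## Working session

There is one attempt and no reset: what is moved stays moved. The work goes in short steps, Python scripts to look and compute and a tool call to move; the robot and the scene stay as the last step left them, time stands still between calls to the robot, and variables do not carry over. Pictures are saved under pics/ and viewed, at most 10 in all, crops included, and the job is handed in when it is done.

Besides the shell and the picture viewer there is one more tool, called after "Request:" as a command line: name --pt "numbers of a row" for each row, then --argument value for the rest. servo_tool: Moves the arm, as the interface text tells. Its arguments: {"type":"object","properties":{"increments":{"type":"array"}},"required":["increments"]}

```bash
mkdir -p pics; cat > h.py <<'E'
import numpy as np, cv2
from bench import sense, get_image, finish_job
def cam(n):
    d=get_image(n); K=np.array([[d['fx'],0,d['cx']],[0,d['fy'],d['cy']],[0,0,1.]])
    return d['img'],K,np.array(d['distortion']),np.array(d['extrinsics'])
def ray(c,uv):
    p=cv2.undistortPoints(np.array([[uv]],float),c[1],c[2])[0,0]
    return c[3][:3,3], c[3][:3,:3]@np.array([p[0],p[1],1])
def onz(c,uv,z):
    o,d=ray(c,uv); return o+d*(z-o[2])/d[2]
def two(c1,u1,c2,u2):
    o,d=ray(c1,u1);p,e=ray(c2,u2)
    s=np.linalg.lstsq(np.c_[d,-e],p-o,rcond=None)[0]
    a,b=o+d*s[0],p+e*s[1]; return (a+b)/2,np.linalg.norm(a-b)
def proj(c,X):
    T=np.linalg.inv(c[3]); r=cv2.Rodrigues(T[:3,:3])[0]
    return cv2.projectPoints(np.array(X,float).reshape(-1,1,3),r,T[:3,3],c[1],c[2])[0][:,0]
def save(c,n,box=None,s=1):
    im=c[0][...,::-1]
    if box: im=im[box[1]:box[3],box[0]:box[2]]
    cv2.imwrite('pics/'+n,cv2.resize(im,None,fx=s,fy=s,interpolation=cv2.INTER_CUBIC))
E
python3 - <<'E'
from h import *
for n in('scene','top'):
    c=cam(n); save(c,n+'0.png'); print(n,c[1].round(1).tolist(),c[3].round(3).tolist(),c[2])
s=sense(); print({k:np.round(v,3) for k,v in s.items()})
E
```

```text
scene [[518.4, 0.0, 332.4], [0.0, 518.4, 189.9], [0.0, 0.0, 1.0]] [[0.731, 0.519, -0.444, 1.097], [0.683, -0.573, 0.453, -0.517], [-0.02, -0.634, -0.773, 1.131], [0.0, 0.0, 0.0, 1.0]] [-0.01821479  0.          0.          0.          0.        ]
top [[448.9, 0.0, 324.6], [0.0, 448.9, 204.9], [0.0, 0.0, 1.0]] [[-0.017, -0.998, 0.067, 0.483], [-1.0, 0.017, 0.004, 0.047], [-0.005, -0.067, -0.998, 1.331], [0.0, 0.0, 0.0, 1.0]] [-0.11620505  0.          0.          0.          0.        ]
{'t': np.float64(0.1), 'q': array([-1.276,  0.312,  0.014,  1.513, -0.004,  1.319, -0.027]), 'joint_vel': array([ 0.   , -0.001,  0.001, -0.002, -0.   , -0.001, -0.   ]), 'joint_efforts': array([ 1.0000e-03, -3.8086e+01,  1.4700e-01, -2.3124e+01,  1.2000e-02,
        8.0000e-03,  0.0000e+00]), 'eef_pos': array([0.182, 0.518, 0.23 ]), 'ee_rot': array([-5.260e-01, -3.097e+00,  3.000e-03]), 'contact_force': array([ 0.179, -0.663, -0.274]), 'moment': array([-0.004, -0.022,  0.01 ]), 'gripper_force': np.float64(0.0), 'width': np.float64(0.086)}
```

View pics/scene0.png

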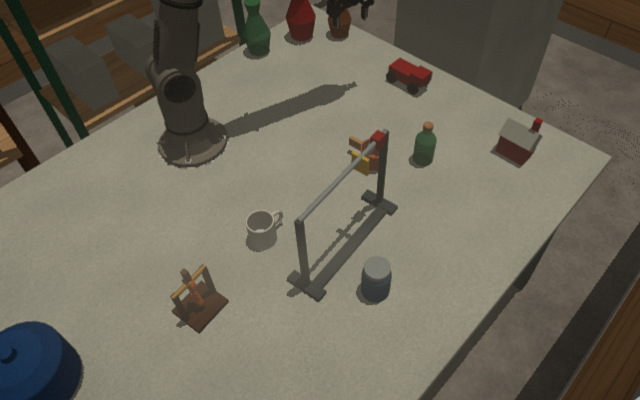

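View pics/top0.png

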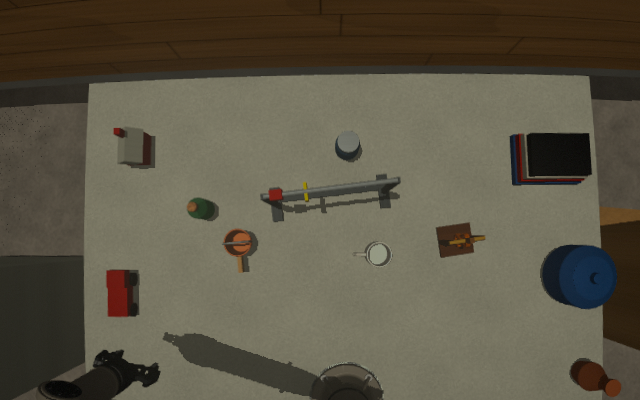

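The scene view shows the stand at (200,300), the rail from (303,220) to (385,135), and the pail behind the rail at (365,150). The top view shows the stand at (455,240), the rail from (265,197) to (400,181), the stop at (275,194), the pail at (238,242) with its handle at (240,265), and the mug at (378,254).

```bash
python3 - <<'E'
from h import *
t=cam('top'); s=cam('scene')
def crop(c,b,w,h): return cv2.resize(c[0][b[1]:b[3],b[0]:b[2],::-1],(w,h),interpolation=cv2.INTER_CUBIC)
a=np.hstack([crop(t,(425,215,495,265),400,286),crop(s,(165,255,235,335),250,286)])
b=np.hstack([crop(t,(215,225,265,275),286,286),crop(s,(335,120,400,180),364,286)])
cv2.imwrite('pics/m1.png',np.vstack([a,b]))
c=crop(t,(250,165,410,225),800,300); d=crop(s,(280,120,410,300),400,554)
cv2.imwrite('pics/m2.png',c)
E
```

```text
(no output)
```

View pics/m1.png

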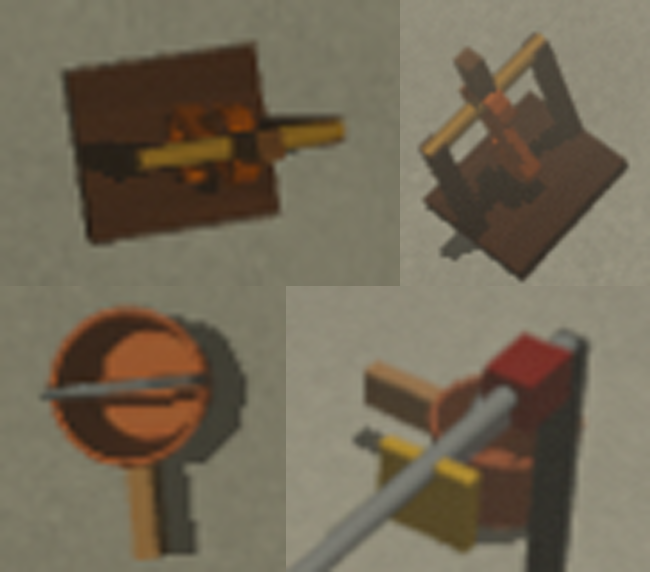

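View pics/m2.png

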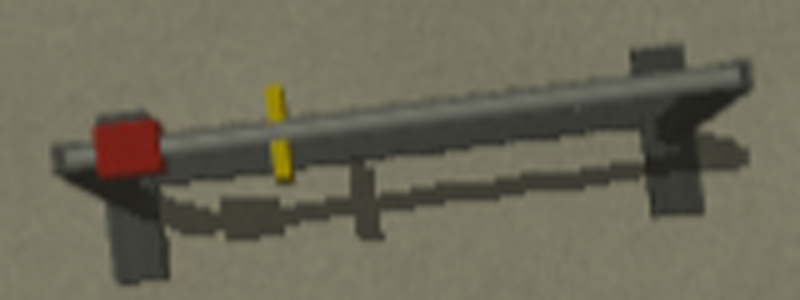

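```bash
python3 - <<'E'
from h import *
t=cam('top'); s=cam('scene')
def m1t(x,y): return (425-.5+x/5.714,215-.5+y/5.72)
def m1s(x,y): return (165-.5+(x-400)/3.571,255-.5+y/3.575)
def m2(x,y): return (250-.5+x/5,165-.5+y/5)
def pt(x,y): return (215-.5+x/5.72,225-.5+(y-286)/5.72)
def ps(x,y): return (335-.5+(x-286)/5.6,120-.5+(y-286)/4.767)
P=lambda n,v:print(n,np.round(v,4))
a=onz(t,m1t(140,158),.122);b=onz(t,m1t(344,129),.122);P('standbar',[a,b]);P('len,yaw',[np.linalg.norm(a-b),np.arctan2(-(a-b)[0],(a-b)[1])]);P('mid',(a+b)/2)
a=onz(s,m1s(428,147),.122);b=onz(s,m1s(541,40),.122);P('standbar scene',[a,b]);P('mid',(a+b)/2)
f=np.mean([onz(t,m1t(*p),.012)for p in((65,70),(253,42),(280,212),(92,243))],0);P('foot (z?)',f)
P('grip top',onz(t,m1t(271,144),.168));P('grip scene',onz(s,m1s(470,58),.168));P('two',two(t,m1t(271,144),s,m1s(470,58))[0])
a=onz(t,m2(57,158),.275);b=onz(t,m2(746,75),.275);P('rail',[a,b]);P('len,yaw',[np.linalg.norm(a-b),np.arctan2(-(a-b)[0],(a-b)[1])]);P('mid',(a+b)/2)
P('rail scene',onz(s,(303-.0,220),.275));P('railscene2',onz(s,ps(570,337),.275))
P('red top',onz(t,m2(128,149),.275+.016))
P('yellow',[onz(t,m2(272,88),.285),onz(t,m2(287,180),.285)])
P('yellow 2',two(t,m2(280,134),s,ps(430,463)))if 0 else 0
P('pail rim',onz(t,pt(130,387),.065)); 
P('handle in/out',[onz(t,pt(140,468),.058),onz(t,pt(147,557),.058)])
P('bail',[onz(t,pt(42,394),.07),onz(t,pt(208,378),.07)])
# colour masks
h=cv2.cvtColor(t[0],cv2.COLOR_RGB2HSV)
def mask(c,lo,hi,box):
    h=cv2.cvtColor(c[0],cv2.COLOR_RGB2HSV);m=cv2.inRange(h,lo,hi);k=np.zeros_like(m);k[box[1]:box[3],box[0]:box[2]]=255;return m&k
my=mask(t,(22,150,60),(32,255,255),(440,225,495,255));ys,xs=np.nonzero(my);print('brass',len(xs));l=cv2.fitLine(np.c_[xs,ys].astype(np.float32),2,0,.01,.01).ravel()
A=onz(t,l[2:]-25*l[:2],.126);B=onz(t,l[2:]+25*l[:2],.126);P('brass yaw',np.arctan2(-(A-B)[0]*np.sign((A-B)[1]),abs((A-B)[1])));P('line pts',[A,B])
E
```

```text
standbar [[ 0.4575 -0.2834  0.122 ]
 [ 0.4689 -0.383   0.122 ]]
len,yaw [0.1003 0.1144]
mid [ 0.4632 -0.3332  0.122 ]
standbar scene [[ 0.4621 -0.3772  0.122 ]
 [ 0.4532 -0.2832  0.122 ]]
mid [ 0.4576 -0.3302  0.122 ]
foot (z?) [ 0.4632 -0.3311  0.012 ]
grip top [ 0.4634 -0.3321  0.168 ]
grip scene [ 0.4608 -0.3307  0.168 ]
two [ 0.4633 -0.3312  0.1715]
rail [[ 0.5775  0.2014  0.275 ]
 [ 0.6113 -0.1258  0.275 ]]
len,yaw [0.329  0.1029]
mid [0.5944 0.0378 0.275 ]
rail scene [ 0.6151 -0.1138  0.275 ]
railscene2 [0.5734 0.201  0.275 ]
red top [0.5797 0.1658 0.291 ]
yellow [[0.6078 0.0985 0.285 ]
 [0.5644 0.0921 0.285 ]]
pail rim [0.467  0.3005 0.065 ]
handle in/out [[0.4267 0.2973 0.058 ]
 [0.3826 0.2942 0.058 ]]
bail [[0.4642 0.3434 0.07  ]
 [0.4709 0.2608 0.07  ]]
brass 0Traceback (most recent call last):
  File "<stdin>", line 25, in <module>
cv2.error: OpenCV(4.12.0) /io/opencv/modules/imgproc/src/linefit.cpp:50: error: (-215:Assertion failed) count > 0 in function 'fitLine2D_wods'
```

Stand bar middle and grip agree between the two views: (0.4625, -0.3315), yaw 0.11. The rail has its middle at (0.594, 0.038) with yaw 0.10, and its length fits. The pail is at (0.467, 0.300) with yaw 0.075. All sizes match, so I'll move to the hook.

Request:
servo_tool --pt "1 2 -3.7 2 0.12" --pt "1 4 -7.4 3 0.24" --pt "1 6 -11 3 0.36" --pt "1 8 -14.6 3 0.45" --pt "1 10 -18.3 3 0.45" --pt "1 12 -22 3 0.45" --pt "1 14 -25.6 3 0.45" --pt "1 16 -29.3 3 0.45"

```text
t: 0.97
eef_pos: [0.3387, 0.2308, 0.2616]
ee_rot: [-0.178, 3.136, 0.001]
contact_force: [1.4, 1.0, -0.5]
width: 0.0851
gripper_force: 0.0
```

Request:
servo_tool --pt "1 2 -3.6 0 0" --pt "1 4 -7.2 0 0" --pt "1 5 -11.3 0 0" --pt "1 6 -15.4 0 0" --pt "1 7 -19.5 0 0" --pt "1 8 -23.6 0 0" --pt "1 9 -27.7 0 0" --pt "1 10 -31.8 0 0"

```text
t: 1.63
eef_pos: [0.4374, -0.084, 0.2617]
ee_rot: [-0.178, 3.135, 0.001]
contact_force: [0.9, 0.0, -1.0]
width: 0.0852
gripper_force: 0.0
```

Request:
servo_tool --pt "1 0.3 -4 0 0" --pt "1 0.7 -8 0 0" --pt "1 1 -12 0 0" --pt "1 1.5 -16 0 0" --pt "1 1.8 -20 -1 0" --pt "1 2.05 -23.5 -3 0" --pt "1 2.05 -24 -4 0" --pt "1 2.05 -24 -5 0"

```text
t: 2.3
eef_pos: [0.456, -0.3252, 0.2099]
ee_rot: [0.168, -3.134, 0.002]
contact_force: [-0.8, -0.1, 0.1]
width: 0.0855
gripper_force: 0.0
```

Request:
servo_tool --pt "0 0 0 -1 0" --pt "0 0 0 -1 0" --pt "0 0 0 -1 0"

```text
t: 2.55
eef_pos: [0.4587, -0.3195, 0.2009]
ee_rot: [-0.184, 3.136, 0.004]
contact_force: [0.3, 0.8, -0.7]
width: 0.0515
gripper_force: 0.0
```

```bash
python3 - <<'E'
from h import *
t=cam('top'); s=cam('scene'); st=sense();print(st['eef_pos'],st['ee_rot'],st['width'])
def crop(c,b,w,h): return cv2.resize(c[0][b[1]:b[3],b[0]:b[2],::-1],(w,h),interpolation=cv2.INTER_CUBIC)
cv2.imwrite('pics/m3.png',np.hstack([crop(t,(425,195,505,275),400,400),crop(s,(150,235,230,315),400,400)]))
E
```

```text
[ 0.45903491 -0.32065395  0.20219779] [-1.82453215e-01  3.13436096e+00  2.47471191e-04] 0.04265292400391078
```

View pics/m3.png

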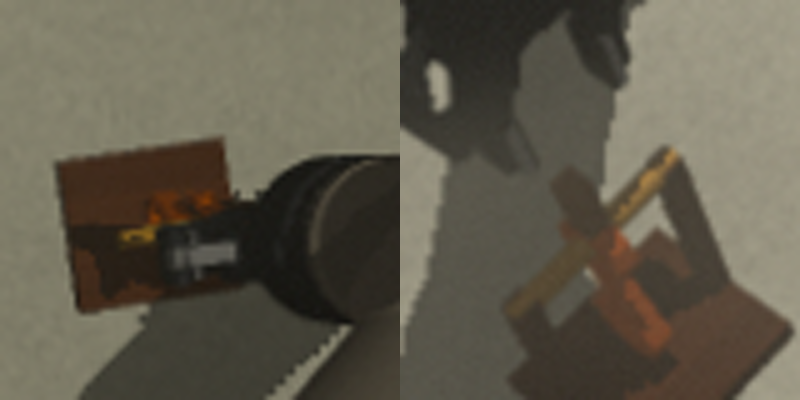

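The fingers stand over the stand's grip, about 11 mm short in y as the state also says. I'll correct that, then descend.

Request:
servo_tool --pt "0.3 0.35 -1.1 0 0" --pt "0.3 0.35 -1.1 0 0" --pt "0.3 0.35 -1.1 -0.5 0" --pt "0.3 0.35 -1.1 -0.5 0" --pt "0.3 0.35 -1.1 -0.5 0"

```text
t: 3.07
eef_pos: [0.4613, -0.3322, 0.1961]
ee_rot: [0.179, -3.136, -0.002]
contact_force: [0.3, 0.1, -0.6]
width: 0.0551
gripper_force: 0.0
```

Request:
servo_tool --pt "0.2 0.1 0 -1.5 0" --pt "0.2 0.1 0 -3 0" --pt "0.2 0.1 0 -4.2 0" --pt "0.2 0.1 0 -5 0" --pt "0.2 0.1 0 -5.4 0" --pt "0.2 0.1 0 -5.6 0" --pt "0.2 0.1 0 -5.6 0"

```text
t: 3.65
eef_pos: [0.4623, -0.3331, 0.1402]
ee_rot: [0.178, -3.136, -0.0]
contact_force: [0.2, 0.6, 0.3]
width: 0.0512
gripper_force: 0.0
```

Request:
servo_tool --pt "-0.4 0 0 0 0" --pt "-0.5 0 0 0 0" --pt "-0.6 0 0 0 0" --pt "-0.7 0 0 0 0" --pt "-0.8 0 0 0 0" --pt "-1 0 0 0 0" --pt "-1 0 0 0 0" --pt "-1 0 0 0 0"

```text
t: 4.32
eef_pos: [0.4627, -0.3332, 0.1408]
ee_rot: [-0.178, 3.136, -0.0]
contact_force: [0.3, 0.8, 4.1]
width: 0.0107
gripper_force: 58.6
```

Request:
servo_tool --pt "-1 0 0 0.3 0" --pt "-1 0 0 0.8 0" --pt "-1 0 0 1.4 0" --pt "-1 0 0 2 0" --pt "-1 0 0 2.35 0" --pt "-1 0 0 2.35 0" --pt "-1 0 0 2.35 0"

```text
t: 4.9
eef_pos: [0.4625, -0.3333, 0.1641]
ee_rot: [-0.178, 3.136, -0.001]
contact_force: [0.5, -0.7, 0.3]
width: 0.0107
gripper_force: 58.7
```

Request:
servo_tool --pt "-1 -0.5 -0.06 0 0" --pt "-1 -1.2 -0.14 0 0" --pt "-1 -2 -0.23 0 0" --pt "-1 -3 -0.34 0 0" --pt "-1 -4.5 -0.5 0 0" --pt "-1 -6 -0.7 0 0" --pt "-1 -7 -0.8 1 0" --pt "-1 -7 -0.8 3 0"

```text
t: 5.57
eef_pos: [0.3871, -0.3407, 0.1925]
ee_rot: [0.17, -3.132, -0.007]
contact_force: [0.3, 0.9, -0.7]
width: 0.011
gripper_force: 58.7
```

```bash
python3 - <<'E'
from h import *
s=cam('scene'); st=sense();print(st['eef_pos'],st['ee_rot'],st['contact_force'])
save(s,'m4.png',(100,190,260,310),5)
E
```

```text
[ 0.3912404  -0.34324795  0.19803251] [-0.17192363  3.13296361 -0.00409416] [ 1.87754106 -0.66196271  2.35738005]
```

View pics/m4.png

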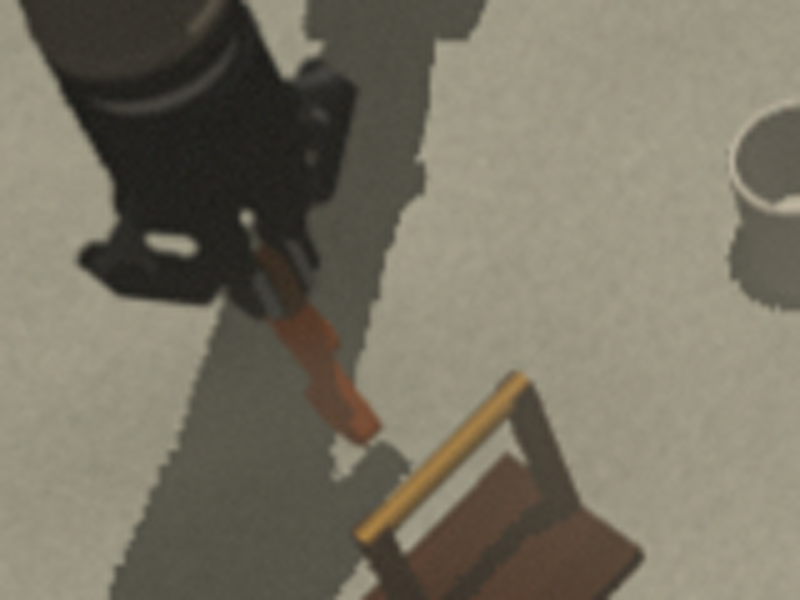

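The hook is held upright and clear of the stand (hook at about (320,370) of the crop). Next is the rail.

Request:
servo_tool --pt "-1 0.2 0.5 2 0" --pt "-1 0.7 2 5 0" --pt "-1 1.5 4.5 8 0" --pt "-1 2.5 8 10 -0.01" --pt "-1 3.5 11.5 12 -0.01" --pt "-1 4.7 15 14 -0.01" --pt "-1 5.9 18.7 15.5 -0.01" --pt "-1 7.1 22.4 16 -0.01"

```text
t: 6.28
eef_pos: [0.4644, -0.1166, 0.3575]
ee_rot: [-0.16, 3.13, -0.001]
contact_force: [0.4, 0.2, -0.8]
width: 0.0107
gripper_force: 58.7
```

Request:
servo_tool --pt "-1 1.2 3.6 0 0" --pt "-1 2.4 6.7 0 0" --pt "-1 3.6 9.5 0 0" --pt "-1 4.6 11.8 0 0" --pt "-1 5.3 13 0 0" --pt "-1 5.5 13.5 0 0" --pt "-1 5.5 13.5 0 0" --pt "-1 5.5 13.5 0 0"

```text
t: 6.95
eef_pos: [0.518, 0.0156, 0.3541]
ee_rot: [-0.157, 3.138, -0.002]
contact_force: [-0.6, -1.1, -0.0]
width: 0.0109
gripper_force: 58.7
```

```bash
python3 - <<'E'
from h import *
st=sense();print(st['eef_pos'],st['ee_rot'],st['contact_force'])
E
```

```text
[0.51800474 0.01556482 0.3541374 ] [-1.57450501e-01  3.13760282e+00 -2.30219231e-03] [-0.63141028 -1.08677299 -0.00377067]
```

Request:
servo_tool --pt "-1 0.5 0.05 -1 0" --pt "-1 1 0.1 -2.3 0" --pt "-1 1.2 0.12 -3.3 0" --pt "-1 1.2 0.12 -3.65 0" --pt "-1 1.2 0.12 -3.65 0" --pt "-1 1.2 0.12 -3.65 0"

```text
t: 7.45
eef_pos: [0.5301, 0.0185, 0.3172]
ee_rot: [0.161, -3.137, 0.0]
contact_force: [0.9, 0.7, -0.3]
width: 0.011
gripper_force: 58.7
```

```bash
python3 - <<'E'
from h import *
st=sense();print(st['eef_pos'],st['ee_rot'],st['contact_force'])
s=cam('scene');save(s,'m5.png',(270,90,410,220),4.5)
E
```

```text
[0.53008483 0.01848854 0.31722707] [ 1.60535517e-01 -3.13701260e+00  7.70779016e-05] [ 0.88196388  0.67766864 -0.32882431]
```

View pics/m5.png

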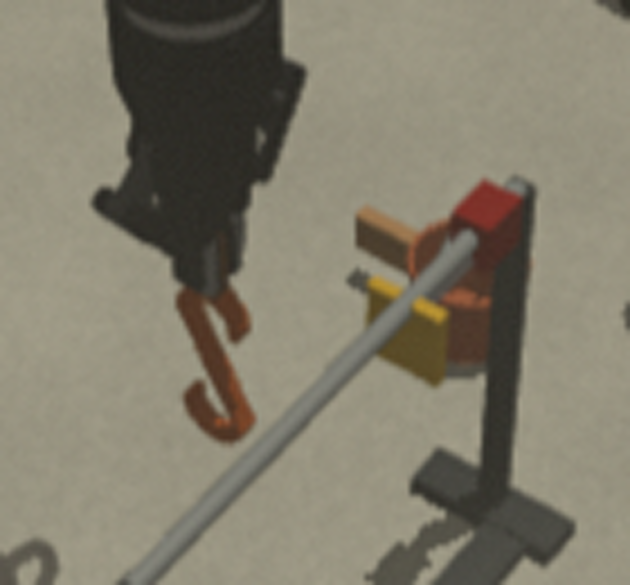

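The hook is upright in the hand on the robot's side of the bar, mouth facing the bar, with the yellow pad at (405,325) in the crop. I'll move it over the bar.

Request:
servo_tool --pt "-1 1 0.1 0 0" --pt "-1 2 0.2 0 0" --pt "-1 3 0.3 0 0" --pt "-1 3.8 0.38 0 0" --pt "-1 4.6 0.46 0 0" --pt "-1 5.4 0.54 0 0" --pt "-1 6 0.6 0 0" --pt "-1 6.3 0.63 0 0"

```text
t: 8.17
eef_pos: [0.5942, 0.0255, 0.3171]
ee_rot: [-0.162, 3.137, -0.0]
contact_force: [-0.3, -0.0, -0.2]
width: 0.0107
gripper_force: 58.7
```

Request:
servo_tool --pt "-1 0 0 0 0" --pt "-1 0 0 0 0"

```text
t: 8.33
eef_pos: [0.5933, 0.0252, 0.3172]
ee_rot: [0.162, -3.137, 0.0]
contact_force: [0.5, -0.0, -0.5]
width: 0.0105
gripper_force: 58.7
```

```bash
python3 - <<'E'
from h import *
st=sense();print(st['eef_pos'],st['ee_rot'],st['contact_force'],st['moment'])
s=cam('scene');t=cam('top')
O=np.array(st['eef_pos'])-[0,0,.0128]; print(proj(s,[O,O+[.016,.0016,-.019],O+[0,0,-.105]]))
def crop(c,b,w,h): return cv2.resize(c[0][b[1]:b[3],b[0]:b[2],::-1],(w,h),interpolation=cv2.INTER_CUBIC)
cv2.imwrite('pics/m6.png',crop(s,(310,110,390,190),560,560))
E
```

```text
[0.59327506 0.02523454 0.31721895] [ 1.61792053e-01 -3.13692447e+00  2.39976789e-04] [ 0.47528755 -0.0274515  -0.52389067] [ 0.01298039 -0.01799835  0.04501373]
[[340.97446575 167.37737936]
 [347.01389315 176.55861354]
 [341.29131102 197.91595785]]
```

View pics/m6.png

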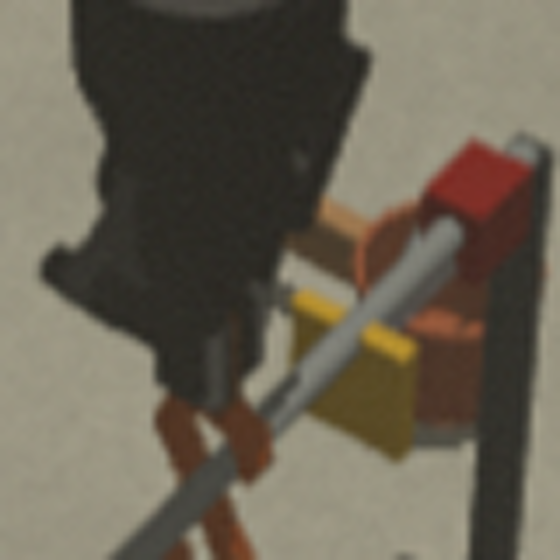

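The free tip (250,465 in the crop) has passed over the bar and the bar runs between tip and shank. I'll lower it.

Request:
servo_tool --pt "-1 0 0 -0.3 0" --pt "-1 0 0 -0.7 0" --pt "-1 0 0 -1.1 0" --pt "-1 0 0 -1.5 0" --pt "-1 0 0 -1.8 0" --pt "-1 0 0 -2 0" --pt "-1 0 0 -2.1 0" --pt "-1 0 0 -2.1 0"

```text
t: 9.1
eef_pos: [0.5932, 0.0254, 0.296]
ee_rot: [0.162, -3.137, -0.0]
contact_force: [0.6, -0.2, -1.0]
width: 0.0106
gripper_force: 58.7
```

Request:
servo_tool --pt "-1 0 0 -0.05 0" --pt "-1 0 0 -0.1 0" --pt "-1 0 0 -0.15 0" --pt "-1 0 0 -0.2 0" --pt "-1 0 0 -0.2 0" --pt "-1 0 0 -0.2 0"

```text
t: 9.6
eef_pos: [0.5934, 0.0254, 0.2944]
ee_rot: [-0.162, 3.137, 0.0]
contact_force: [-0.7, -0.8, 0.2]
width: 0.011
gripper_force: 58.8
```

Request:
servo_tool --pt "-1 0 0 -0.05 0" --pt "-1 0 0 -0.05 0" --pt "-1 0 0 -0.05 0" --pt "-1 0 0 -0.05 0"

```text
t: 9.93
eef_pos: [0.5935, 0.0254, 0.2943]
ee_rot: [-0.162, 3.137, 0.0]
contact_force: [-1.6, -0.2, 3.5]
width: 0.011
gripper_force: 59.0
```

Request:
servo_tool --pt "-1 0 0 -0.05 0" --pt "-1 0 0 -0.05 0" --pt "-1 0 0 -0.05 0" --pt "-1 0 0 -0.05 0"

```text
t: 10.27
eef_pos: [0.5935, 0.0254, 0.2942]
ee_rot: [-0.162, 3.136, 0.0]
contact_force: [-1.7, 0.9, 5.5]
width: 0.0107
gripper_force: 59.5
```

Request:
servo_tool --pt "-1 0 0 0.07 0" --pt "-1 -0.05 0.5 0.07 0" --pt "-1 -0.11 1.1 0.07 0" --pt "-1 -0.18 1.8 0.07 0" --pt "-1 -0.26 2.5 0.07 0" --pt "-1 -0.33 3.2 0.07 0" --pt "-1 -0.38 3.7 0.07 0" --pt "-1 -0.41 4 0.07 0"

```text
t: 10.93
eef_pos: [0.5894, 0.0665, 0.2942]
ee_rot: [-0.164, 3.137, -0.0]
contact_force: [2.4, -2.7, 3.9]
width: 0.0106
gripper_force: 59.3
```

Request:
servo_tool --pt "-1 -0.02 0.2 0 0" --pt "-1 -0.04 0.4 0 0" --pt "-1 -0.06 0.6 0 0" --pt "-1 -0.06 0.6 0 0"

```text
t: 11.27
eef_pos: [0.5887, 0.0715, 0.2942]
ee_rot: [-0.162, 3.137, 0.0]
contact_force: [1.7, -2.1, 4.6]
width: 0.011
gripper_force: 59.4
```

Request:
servo_tool --pt "-1 -0.02 0.2 0.06 0" --pt "-1 -0.03 0.3 0.06 0" --pt "-1 -0.03 0.3 0.06 0" --pt "-1 -0.03 0.3 0.06 0"

```text
t: 11.6
eef_pos: [0.588, 0.075, 0.2943]
ee_rot: [0.163, -3.136, -0.001]
contact_force: [-0.0, -1.8, 2.3]
width: 0.011
gripper_force: 59.3
```

Request:
servo_tool --pt "-1 -0.02 0.2 0.04 0" --pt "-1 -0.03 0.3 0.04 0" --pt "-1 -0.03 0.3 0.04 0" --pt "-1 -0.03 0.3 0.04 0"

```text
t: 11.93
eef_pos: [0.5876, 0.0784, 0.2945]
ee_rot: [0.164, -3.136, -0.002]
contact_force: [-0.7, -0.2, -0.7]
width: 0.011
gripper_force: 58.9
```

Request:
servo_tool --pt "-1 -0.01 0.1 0 0" --pt "-1 -0.02 0.2 0 0" --pt "-1 -0.03 0.3 0 0" --pt "-1 -0.03 0.3 0 0" --pt "-1 -0.03 0.3 0 0"

```text
t: 12.35
eef_pos: [0.5875, 0.0807, 0.2947]
ee_rot: [0.163, -3.137, -0.0]
contact_force: [-0.3, -0.6, -1.0]
width: 0.0109
gripper_force: 58.8
```

Request:
servo_tool --pt "-1 -0.01 0.1 0 0" --pt "-1 -0.02 0.2 0 0" --pt "-1 -0.02 0.2 0 0" --pt "-1 -0.02 0.2 0 0"

```text
t: 12.68
eef_pos: [0.5876, 0.0825, 0.295]
ee_rot: [0.163, -3.137, -0.0]
contact_force: [-0.4, -0.4, -0.9]
width: 0.0108
gripper_force: 58.8
```

Request:
servo_tool --pt "-1 -0.01 0.1 0 0" --pt "-1 -0.02 0.2 0 0" --pt "-1 -0.02 0.2 0 0" --pt "-1 -0.02 0.2 0 0"

```text
t: 13.02
eef_pos: [0.5874, 0.0845, 0.295]
ee_rot: [-0.163, 3.137, 0.0]
contact_force: [0.2, -0.7, 0.3]
width: 0.0109
gripper_force: 58.8
```

Request:
servo_tool --pt "-1 -0.01 0.1 -0.05 0" --pt "-1 -0.02 0.2 -0.05 0" --pt "-1 -0.02 0.2 -0.05 0" --pt "-1 -0.02 0.2 -0.05 0"

```text
t: 13.35
eef_pos: [0.5871, 0.0866, 0.2945]
ee_rot: [0.163, -3.137, -0.0]
contact_force: [-0.4, -0.0, -0.8]
width: 0.0106
gripper_force: 58.8
```

Request:
servo_tool --pt "-1 -0.01 0.1 0 0" --pt "-1 -0.02 0.2 0 0" --pt "-1 -0.02 0.2 0 0" --pt "-1 -0.02 0.2 0 0"

```text
t: 13.68
eef_pos: [0.587, 0.0884, 0.2945]
ee_rot: [-0.162, 3.137, -0.0]
contact_force: [-0.2, -0.2, -1.0]
width: 0.0109
gripper_force: 58.8
```

Request:
servo_tool --pt "-1 -0.01 0.1 0 0" --pt "-1 -0.02 0.2 0 0" --pt "-1 -0.02 0.2 0 0" --pt "-1 -0.02 0.2 0 0"

```text
t: 14.02
eef_pos: [0.5868, 0.0895, 0.2945]
ee_rot: [-0.161, 3.137, -0.002]
contact_force: [0.1, -1.7, 0.3]
width: 0.011
gripper_force: 58.8
```

Request:
servo_tool --pt "-1 0 0 -0.03 0" --pt "-1 -0.01 0.1 -0.05 0" --pt "-1 -0.01 0.1 -0.05 0" --pt "-1 -0.01 0.1 -0.05 0"

```text
t: 14.35
eef_pos: [0.5868, 0.0903, 0.2944]
ee_rot: [-0.161, 3.137, -0.002]
contact_force: [-0.3, -2.9, 1.5]
width: 0.0107
gripper_force: 59.0
```

Request:
servo_tool --pt "-1 0 0.05 0 0" --pt "-1 -0.01 0.1 0 0" --pt "-1 -0.01 0.1 0 0"

```text
t: 14.6
eef_pos: [0.5867, 0.0911, 0.2944]
ee_rot: [-0.16, 3.137, -0.003]
contact_force: [-0.9, -5.3, 2.1]
width: 0.0106
gripper_force: 59.2
```

Request:
servo_tool --pt "-1 0 0 0 0"

```text
t: 14.68
eef_pos: [0.5867, 0.0911, 0.2944]
ee_rot: [-0.16, 3.137, -0.003]
contact_force: [-0.6, -5.7, 2.2]
width: 0.0107
gripper_force: 59.2
```

Request:
servo_tool --pt "-1 0 0 0 0"

```text
t: 14.77
eef_pos: [0.5867, 0.0911, 0.2944]
ee_rot: [-0.16, 3.137, -0.003]
contact_force: [0.0, -5.5, 2.3]
width: 0.011
gripper_force: 59.2
```

Request:
servo_tool --pt "-1 0 0 0 0" --pt "-1 0 0 0 0"

```text
t: 14.93
eef_pos: [0.5867, 0.0911, 0.2944]
ee_rot: [-0.16, 3.137, -0.003]
contact_force: [-0.0, -5.5, 3.3]
width: 0.0109
gripper_force: 59.2
```

Request:
servo_tool --pt "-1 0 0 0 0" --pt "-1 0 0 0 0"

```text
t: 15.1
eef_pos: [0.5867, 0.0911, 0.2944]
ee_rot: [-0.16, 3.137, -0.003]
contact_force: [-0.6, -5.0, 2.1]
width: 0.0102
gripper_force: 59.2
```

Request:
servo_tool --pt "-1 0 -0.04 0 0" --pt "-1 0 -0.04 0 0" --pt "-1 0 -0.04 0 0" --pt "-1 0 -0.04 0 0"

```text
t: 15.43
eef_pos: [0.5867, 0.0911, 0.2944]
ee_rot: [-0.161, 3.137, -0.002]
contact_force: [-0.8, -5.5, 2.9]
width: 0.0111
gripper_force: 59.2
```

Request:
servo_tool --pt "-1 0 0 0 0" --pt "-1 0 0 0 0" --pt "-1 0 0 0 0" --pt "-1 0 0 0 0"

```text
t: 15.77
eef_pos: [0.5867, 0.0911, 0.2943]
ee_rot: [-0.161, 3.137, -0.002]
contact_force: [-0.5, -5.0, 3.0]
width: 0.0107
gripper_force: 59.2
```

Request:
servo_tool --pt "-1 0 -0.05 0 0" --pt "-1 0 -0.05 0 0" --pt "-1 0 -0.05 0 0" --pt "-1 0 -0.05 0 0"

```text
t: 16.1
eef_pos: [0.5868, 0.091, 0.2943]
ee_rot: [-0.161, 3.137, -0.001]
contact_force: [-1.1, -5.4, 3.3]
width: 0.0105
gripper_force: 59.2
```

Request:
servo_tool --pt "-1 0 0 0 0" --pt "-1 0 0 0 0" --pt "-1 0 0 0 0" --pt "-1 0 0 0 0"

```text
t: 16.43
eef_pos: [0.5868, 0.091, 0.2943]
ee_rot: [-0.161, 3.137, -0.001]
contact_force: [-0.6, -6.1, 2.5]
width: 0.0105
gripper_force: 59.2
```

Request:
servo_tool --pt "-1 0 -0.06 0 0" --pt "-1 0 -0.06 0 0" --pt "-1 0 -0.06 0 0" --pt "-1 0 -0.06 0 0"

```text
t: 16.77
eef_pos: [0.5868, 0.0908, 0.2943]
ee_rot: [-0.162, 3.137, -0.0]
contact_force: [-0.9, -5.0, 3.8]
width: 0.0108
gripper_force: 59.3
```

Request:
servo_tool --pt "-1 0 0 0 0" --pt "-1 0 0 0 0" --pt "-1 0 0 0 0"

```text
t: 17.02
eef_pos: [0.5868, 0.0908, 0.2943]
ee_rot: [-0.162, 3.137, -0.0]
contact_force: [0.2, -4.7, 4.8]
width: 0.0108
gripper_force: 59.4
```

Request:
servo_tool --pt "-1 0 -0.03 0 0" --pt "-1 0 -0.03 0.02 0" --pt "-1 0 -0.03 0.04 0" --pt "-1 0 -0.03 0.04 0" --pt "-1 0 -0.03 0.04 0" --pt "-1 0 -0.03 0.04 0" --pt "-1 0 -0.03 0.04 0" --pt "-1 0 -0.03 0.04 0"

```text
t: 17.68
eef_pos: [0.5867, 0.0907, 0.2943]
ee_rot: [-0.162, 3.137, 0.0]
contact_force: [1.4, -4.7, 2.9]
width: 0.0105
gripper_force: 59.3
```

Request:
servo_tool --pt "-0.6 0 0 0 0" --pt "-0.5 0 0 0 0" --pt "-0.4 0 0 0 0" --pt "-0.3 0 0 0 0" --pt "-0.2 0 0 0 0" --pt "-0.2 0 0 0 0"

```text
t: 18.18
eef_pos: [0.5863, 0.0913, 0.2941]
ee_rot: [0.163, -3.137, -0.001]
contact_force: [0.3, -0.4, 0.0]
width: 0.0336
gripper_force: 0.0
```

Request:
servo_tool --pt "-0.2 0 0 0.6 0" --pt "-0.2 0 0 1.5 0" --pt "-0.2 0 0 3 0" --pt "-0.2 0 0 4.5 0" --pt "-0.2 -1 0 6 0" --pt "-0.2 -3 0.5 7 0" --pt "0 -6 2 7 0" --pt "0 -9 4 7 0"

```text
t: 18.85
eef_pos: [0.497, 0.1284, 0.3663]
ee_rot: [-0.153, 3.134, -0.001]
contact_force: [-0.3, 0.5, 1.1]
width: 0.0427
gripper_force: 0.0
```

Request:
servo_tool --pt "0 -2.5 2.5 0 0" --pt "0 -5 5 0 0" --pt "0 -7 8 -2 0" --pt "0 -8.5 11 -4.5 0" --pt "0 -9.4 14 -7.5 -0.02" --pt "0 -9.9 16 -10.5 -0.02" --pt "0 -9.9 16.4 -13.5 -0.02" --pt "0 -9.9 16.4 -14 -0.02"

```text
t: 19.52
eef_pos: [0.3937, 0.2951, 0.2201]
ee_rot: [0.138, -3.131, 0.008]
contact_force: [-1.0, -1.2, -1.7]
width: 0.0427
gripper_force: 0.0
```

```bash
python3 - <<'E'
from h import *
st=sense();print(st['eef_pos'],st['ee_rot'],st['contact_force'])
s=cam('scene');t=cam('top')
def crop(c,b,w,h): return cv2.resize(c[0][b[1]:b[3],b[0]:b[2],::-1],(w,h),interpolation=cv2.INTER_CUBIC)
cv2.imwrite('pics/m7.png',np.hstack([crop(s,(320,120,400,220),400,500),crop(t,(240,170,320,270),400,500)]))
E
```

```text
[0.39374002 0.29507444 0.22014233] [ 0.13755132 -3.13104931  0.00779477] [-1.03663122 -1.21246987 -1.67343836]
```

View pics/m7.png

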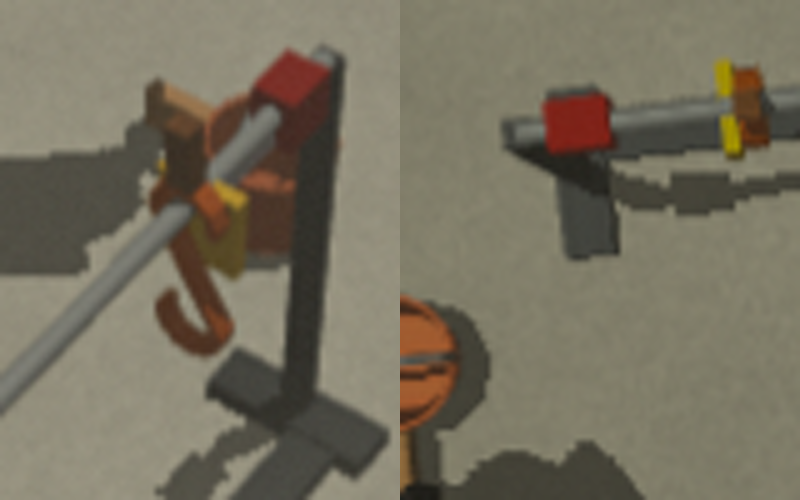

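The hook hangs upright on the rail beside the yellow pad (lower curl at (200,330), grip top at (748,95) in the top crop). I'll measure it while going for the handle.

```bash
python3 - <<'E'
from h import *
s=cam('scene');t=cam('top')
g=onz(t,(240-.5+349/5,170-.5+95/5),.321);print('grip',g)
print('grip scene',onz(s,(320-.5+187/5,120-.5+122/5),.321))
for y in (.0855,.0875,.09,.092):
  O=np.array([.5868+.0,y,.281]);ex=np.array([.995,.103,0])
  print(y,((proj(s,[O+[0,0,.040],O-[0,0,.105]-[0,0,0],O-ex*.0185-[0,0,.081]])-[320-.5,120-.5])*5).round(0).tolist())
  print((((proj(t,[O+[0,0,.040]])-[240-.5,170-.5])*5)+[400,0]).round(0))
E
```

```text
grip [0.5886707  0.08475706 0.321     ]
grip scene [0.58283343 0.08823253 0.321     ]
0.0855 [[190.0, 130.0], [184.0, 342.0], [153.0, 292.0]]
[[747.  99.]]
0.0875 [[193.0, 127.0], [187.0, 340.0], [156.0, 290.0]]
[[743.  99.]]
0.09 [[197.0, 124.0], [191.0, 337.0], [160.0, 287.0]]
[[737.  99.]]
0.092 [[200.0, 122.0], [193.0, 334.0], [162.0, 284.0]]
[[733.  99.]]
```

Request:
servo_tool --pt "0 0.35 0 -3 -0.01" --pt "0 0.35 0 -6 -0.01" --pt "0 0.35 0 -9 -0.01" --pt "0 0.35 0 -11 -0.01" --pt "0 0.35 0 -12.5 -0.01" --pt "0 0.35 0 -12.5 -0.01" --pt "0 0.35 0 -12.5 -0.01"

```text
t: 20.3
eef_pos: [0.4028, 0.2945, 0.1011]
ee_rot: [-0.112, 3.137, 0.002]
contact_force: [0.0, -0.6, 1.0]
width: 0.0427
gripper_force: 0.0
```

```bash
python3 - <<'E'
from h import *
s=cam('scene');t=cam('top')
for c,b in((s,(346,150,372,196)),(t,(298,180,318,204))):
    h=cv2.cvtColor(c[0],cv2.COLOR_RGB2HSV)[b[1]:b[3],b[0]:b[2]]
    m=((h[...,0]<12)|(h[...,0]>175))&(h[...,1]>110)&(h[...,2]>40)
    y=(h[...,0]>=20)&(h[...,0]<35)&(h[...,1]>140)
    print(b)
    for i,r in enumerate(m): print(b[1]+i,''.join('#' if v else('y' if y[i,j] else '.') for j,v in enumerate(r)))
ex=np.array([.995,.103,0]);O=np.array([.588,.087,.281]);ey=np.array([-.103,.995,0])
print('near edge pred (tip top, bottom, grip top, tip far)')
Q=[O-ex*.016-[0,0,.081]-ey*.006,O-[0,0,.105]-ey*.006,O+[0,0,.04],O-ex*.016-[0,0,.081]+ey*.006,O+ex*.0185-[0,0,.09]-ey*.006,O+ex*.016-[0,0,.019]-ey*.006]
print(proj(s,Q).round(1).tolist());print(proj(t,Q).round(1).tolist())
E
```

```text
(346, 150, 372, 196)
150 ...............##.........
151 ...............#..........
152 ......y...................
153 ......y..................#
154 ......y.................##
155 .......................###
156 ......................####
157 ..............#..yyy..####
158 ....###.#....###..yyyyy..#
159 ......##.....####..yyyyy.#
160 .....#......######.yyyy..#
161 .....#........#####.yyy..#
162 ..............#####.yyy.#.
163 ...............####..yy.##
164 .............y..###..yy.##
165 ............yyy.###.yyy.##
166 ..........#..yy.##..yyy..#
167 ..........##.yy....yyyy.##
168 .........###..y...yyyyy..#
169 .........###..yyyyy.yyy.##
170 .........##.#..yyyyyyy....
171 .........####..yyyyyyy....
172 ..........###...y.yyyy....
173 ...........###....yyyy....
174 ...........###......y.....
175 ...........####...........
176 ............###...........
177 .............##...........
178 ..............###.........
179 .......#.....####.........
180 ........#.....####........
181 ......###.....##.#........
182 ......####.....###........
183 ......#.##.....####.......
184 .......#.#......####.
[... 513 characters left out ...]
....
186 .....yyyy...........
187 .....yyyy...........
188 ......yyy...........
189 ....................
190 ....................
191 ....................
192 ....................
193 ......yyy...........
194 ......yyyy..........
195 ......yyyy..#.#.....
196 ......yyyy..........
197 ......yyyy..#.......
198 ......yyyy..........
199 .......yyyy.........
200 .......yyyy.........
201 ........yy..........
202 ....................
203 ....................
near edge pred (tip top, bottom, grip top, tip far)
[[350.3, 179.9], [355.7, 189.4], [358.3, 145.3], [353.3, 176.8], [362.2, 189.0], [362.1, 168.3]]
[[313.4, 199.7], [312.9, 194.3], [308.3, 188.8], [308.7, 200.3], [311.9, 186.6], [311.0, 184.4]]
```

Request:
servo_tool --pt "0 0 0 -1.5 0" --pt "0 0 0 -2.5 0" --pt "0 0 0 -3 0" --pt "0 0 0 -3 0"

```text
t: 20.73
eef_pos: [0.4005, 0.2942, 0.0689]
ee_rot: [0.115, -3.138, 0.001]
contact_force: [0.0, 0.6, 0.5]
width: 0.0427
gripper_force: 0.0
```

Request:
servo_tool --pt "0 -0.35 0.05 -1 0" --pt "0 -0.35 0.05 -2 0" --pt "0 -0.35 0.05 -3 0" --pt "0 -0.35 0.05 -3.7 0" --pt "0 -0.35 0.05 -4 0" --pt "0 -0.35 0.05 -4 0"

```text
t: 21.23
eef_pos: [0.3971, 0.2945, 0.0284]
ee_rot: [0.115, -3.138, 0.002]
contact_force: [-0.4, 0.1, 0.3]
width: 0.0428
gripper_force: 0.0
```

Request:
servo_tool --pt "-0.4 0 0 0 0" --pt "-0.5 0 0 0 0" --pt "-0.6 0 0 0 0" --pt "-0.65 0 0 0 0" --pt "-0.7 0 0 0 0" --pt "-0.8 0 0 0 0" --pt "-1 0 0 0 0" --pt "-1 0 0 0 0"

```text
t: 21.9
eef_pos: [0.398, 0.2956, 0.0299]
ee_rot: [-0.115, 3.138, 0.002]
contact_force: [-0.5, 0.3, 3.2]
width: 0.011
gripper_force: 59.7
```

Request:
servo_tool --pt "-1 0 0 0.5 0" --pt "-1 0 0 1.5 0" --pt "-1 0 0 3 0" --pt "-1 0 0 5 0" --pt "-1 0 0 7 0" --pt "-1 0 0 9 0" --pt "-1 0 0 11 0" --pt "-1 0 0 11.5 0"

```text
t: 22.57
eef_pos: [0.3993, 0.2959, 0.1479]
ee_rot: [-0.114, 3.135, 0.006]
contact_force: [-0.5, 0.3, -0.2]
width: 0.0114
gripper_force: 59.2
```

Request:
servo_tool --pt "-1 0.5 -2 0 0.01" --pt "-1 1.2 -5 0 0.02" --pt "-1 2 -8 0 0.03" --pt "-1 3 -11.5 0 0.03" --pt "-1 4 -15 0 0.03" --pt "-1 4.6 -18.5 0 0.03" --pt "-1 5 -21 0 0.03" --pt "-1 5 -22.2 0 0.03"

```text
t: 23.23
eef_pos: [0.4475, 0.0675, 0.1441]
ee_rot: [0.151, -3.137, 0.004]
contact_force: [-0.2, -0.7, -1.1]
width: 0.011
gripper_force: 59.2
```

Request:
servo_tool --pt "-1 0 0 0 0" --pt "-1 0 0 0 0" --pt "-1 0 0 0 0"

```text
t: 23.48
eef_pos: [0.447, 0.0747, 0.144]
ee_rot: [0.165, -3.136, -0.001]
contact_force: [0.4, -0.2, -1.1]
width: 0.011
gripper_force: 59.2
```

```bash
python3 - <<'E'
from h import *
st=sense();print(st['eef_pos'],st['ee_rot'],st['contact_force'])
s=cam('scene');t=cam('top')
P=np.array(st['eef_pos']);r=cv2.Rodrigues(np.array(st['ee_rot']))[0];y=r[:,1]*np.sign(r[1,1]);ex=np.array([y[1],-y[0],0]);print(ex)
B=P+ex*.069+[0,0,.083];print('bail',B, (proj(s,[B])-[319.5,119.5])*5,(proj(t,[B])-[259.5,169.5])*5+[400,0])
C=np.array([.589,.087,.184]);print((proj(s,[C])-[319.5,119.5])*5)
def crop(c,b,w,h): return cv2.resize(c[0][b[1]:b[3],b[0]:b[2],::-1],(w,h),interpolation=cv2.INTER_CUBIC)
cv2.imwrite('pics/m8.png',np.hstack([crop(s,(320,120,400,220),400,500),crop(t,(260,170,340,270),400,500)]))
E
```

```text
[0.44697876 0.07473413 0.14401364] [ 1.65377200e-01 -3.13620431e+00 -1.39976328e-03] [ 0.41274515 -0.19138126 -1.10121097]
[0.99445377 0.10517033 0.        ]
bail [0.51559607 0.08199088 0.22701364] [[ 68.42506116 200.33874333]] [[664.22403153 262.62533769]]
[[190.20275678 332.12287019]]
```

View pics/m8.png

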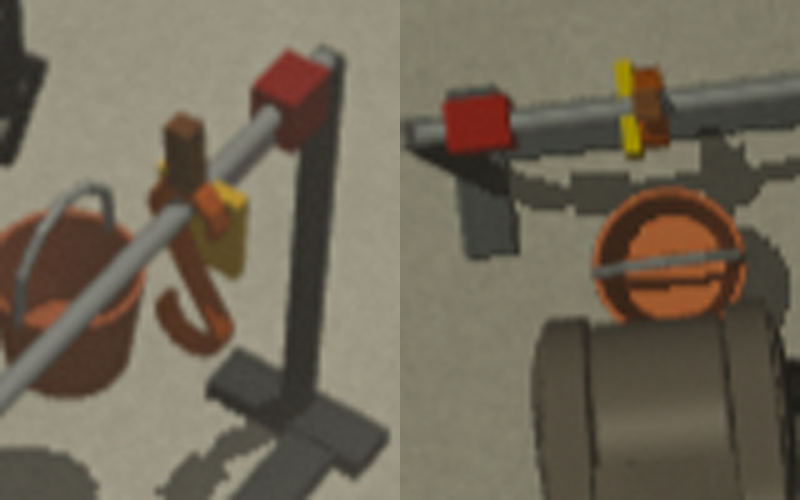

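Bail apex and pail agree with the computed position (wire at (66,198) in the scene crop, (664,262) in the top crop). The hook's lower end sits about 3 mm to +x (tip at (168,300)). I'll bring the bail in over the tip.

Request:
servo_tool --pt "-1 0.6 0.05 -0.4 0" --pt "-1 1.4 0.1 -1 0" --pt "-1 2.2 0.15 -1.4 0" --pt "-1 2.8 0.2 -1.4 0" --pt "-1 3.4 0.22 -1.4 0" --pt "-1 4 0.25 -1.4 0" --pt "-1 4.4 0.28 -1.4 0" --pt "-1 4.6 0.3 -1.4 0"

```text
t: 24.25
eef_pos: [0.4946, 0.076, 0.1306]
ee_rot: [-0.162, 3.137, -0.0]
contact_force: [-0.4, -0.0, -1.1]
width: 0.0113
gripper_force: 59.2
```

Request:
servo_tool --pt "-1 0.3 0.02 0 0" --pt "-1 0.6 0.04 0 0" --pt "-1 0.9 0.06 0 0" --pt "-1 1.2 0.08 0 0" --pt "-1 1.5 0.1 0 0" --pt "-1 1.5 0.1 0 0"

```text
t: 24.75
eef_pos: [0.5093, 0.0771, 0.1305]
ee_rot: [-0.162, 3.137, -0.0]
contact_force: [1.0, 0.3, -1.4]
width: 0.011
gripper_force: 59.2
```

Request:
servo_tool --pt "-1 0.3 0.07 0 0" --pt "-1 0.6 0.15 0 0" --pt "-1 0.85 0.2 0 0" --pt "-1 0.85 0.2 0 0"

```text
t: 25.08
eef_pos: [0.5177, 0.0793, 0.1305]
ee_rot: [-0.163, 3.137, -0.0]
contact_force: [0.8, -0.1, -0.9]
width: 0.0108
gripper_force: 59.2
```

```bash
python3 - <<'E'
from h import *
st=sense();print(st['eef_pos'],st['contact_force'])
s=cam('scene');b=(346,150,376,196)
P=np.array(st['eef_pos']);B=P+np.array([.9945,.105,0])*.069+[0,0,.083];print(B,proj(s,[B,B-[0,0,.029]]))
h=cv2.cvtColor(s[0],cv2.COLOR_RGB2HSV)[b[1]:b[3],b[0]:b[2]]
m=((h[...,0]<12)|(h[...,0]>175))&(h[...,1]>110)&(h[...,2]>40);g=(h[...,1]<45)&(h[...,2]>60)
for i,r in enumerate(m): print(b[1]+i,''.join('#' if v else('g' if g[i,j] else '.') for j,v in enumerate(r)))
E
```

```text
[0.51772833 0.07932971 0.13045256] [ 0.83796656 -0.05939323 -0.8545461 ]
[0.58634883 0.08657471 0.21345256] [[356.7902901  177.368081  ]
 [356.58737204 185.33027831]]
150 .....gg.........gggggggggggggg
151 ................gggggggggggggg
152 ................gggggggggggggg
153 ................gggggggggggggg
154 ...............ggggggggggggggg
155 ....g...........g.gggggggggggg
156 ...g..........#......ggggggggg
157 ......##......##......gggggggg
158 ......##.....###........gggggg
159 .....###.....####.......gggggg
160 ....###..g...#####......gggggg
161 .gg....ggggg..#####.....gggggg
162 .ggg..ggggggg.#####.....gggggg
163 .ggg.ggggggg...####.....gggggg
164 ggggggggggg....####.....gggggg
165 gggggggggg......###.....gggggg
166 ggggggggg.......##......gggggg
167 gggggggg..##....#.......gggggg
168 ggggggg.###.............gggggg
169 ggggggg..###............gggggg
170 ggggggg..##.............gggggg
171 gggggggg..###...........gggggg
172 gggggggg..####..........gggggg
173 ggggggggg.####.........ggggggg
174 ggggggggg..####........ggggggg
175 gggggggggg.#####.g.....ggggggg
176 gggggggggg..####.gg...gggggggg
177 ggggggg..gg.##.##.gggggggggggg
178 ggggg....gg####.##gggggggggggg
179 g....#..gg.#######.ggggggggggg
180 ..####..g.########.ggggggggggg
181 ######.gg.####.####..ggggggggg
182 #####.gg.#######.####..ggggggg
183 #####.g.####..########..gggggg
184 #.##.gg.###############..ggggg
185 ###.gg..##.#############.ggggg
186 ###.gg.#..#####..########.gggg
187 ##.gg.###################.gggg
188 ##.gg.###.##..############.ggg
189 ##gg..####.#####.####..###.ggg
190 #.gg.##.#######...#.###.##.ggg
191 #.g.###########..#########.ggg
192 .gg.########..######.#####.ggg
193 .gg###########.###.###.###.ggg
194 .gg################.##.###.ggg
195 .g.#########.####.###.####gggg
```

Request:
servo_tool --pt "-1 0 0 -0.3 0" --pt "-1 0 0 -0.6 0" --pt "-1 0 0 -0.9 0" --pt "-1 0 0 -1.2 0" --pt "-1 0 0 -1.5 0" --pt "-1 0 0 -1.8 0" --pt "-1 0 0 -2.1 0" --pt "-1 0 0 -2.2 0"

```text
t: 25.8
eef_pos: [0.5167, 0.079, 0.1078]
ee_rot: [0.162, -3.136, 0.0]
contact_force: [-0.8, 0.8, -1.2]
width: 0.011
gripper_force: 59.2
```

Request:
servo_tool --pt "-1 0 0 -0.1 0" --pt "-1 0 0 -0.2 0" --pt "-1 0 0 -0.3 0" --pt "-1 0 0 -0.4 0" --pt "-1 0 0 -0.4 0"

```text
t: 26.22
eef_pos: [0.5178, 0.0791, 0.1048]
ee_rot: [-0.162, 3.136, 0.0]
contact_force: [0.4, -0.1, 0.4]
width: 0.011
gripper_force: 59.5
```

Request:
servo_tool --pt "-1 0 0 -0.1 0" --pt "-1 0 0 -0.2 0" --pt "-1 0 0 -0.2 0"

```text
t: 26.47
eef_pos: [0.5191, 0.0792, 0.1038]
ee_rot: [-0.162, 3.133, 0.001]
contact_force: [0.2, 0.5, 4.5]
width: 0.011
gripper_force: 60.2
```

Request:
servo_tool --pt "-1 0 0 0.2 0" --pt "-1 0.15 0.01 0.2 0" --pt "-1 0.3 0.03 0.2 0" --pt "-1 0.4 0.04 0.2 0" --pt "-1 0.4 0.04 0.15 0" --pt "-1 0.4 0.04 0.1 0" --pt "-1 0.4 0.04 0.1 0"

```text
t: 27.05
eef_pos: [0.5218, 0.0796, 0.1039]
ee_rot: [-0.162, 3.136, 0.0]
contact_force: [0.1, 0.6, 4.1]
width: 0.0109
gripper_force: 59.9
```

Request:
servo_tool --pt "-1 0 0 -0.1 0" --pt "-1 0 0 -0.15 0" --pt "-1 0 0 -0.15 0"

```text
t: 27.3
eef_pos: [0.5229, 0.0796, 0.1033]
ee_rot: [-0.162, 3.133, 0.001]
contact_force: [-0.3, -0.4, 7.5]
width: 0.0113
gripper_force: 60.5
```

Request:
servo_tool --pt "-1 -0.1 0 0.1 0" --pt "-1 -0.15 0 0.18 0" --pt "-1 -0.15 0 0.2 0" --pt "-1 -0.15 0 0.2 0"

```text
t: 27.63
eef_pos: [0.5197, 0.0795, 0.1041]
ee_rot: [-0.162, 3.137, 0.0]
contact_force: [0.3, -0.4, 4.9]
width: 0.0107
gripper_force: 60.0
```

```bash
python3 - <<'E'
from h import *
st=sense();print(st['eef_pos'],st['contact_force'],st['moment'])
s=cam('scene');b=(336,160,376,204)
P=np.array(st['eef_pos']);B=P+np.array([.9945,.105,0])*.069+[0,0,.083];print(B,proj(s,[B]))
h=cv2.cvtColor(s[0],cv2.COLOR_RGB2HSV)[b[1]:b[3],b[0]:b[2]]
m=((h[...,0]<12)|(h[...,0]>175))&(h[...,1]>110)&(h[...,2]>40);g=(h[...,1]<45)&(h[...,2]>60)
for i,r in enumerate(m): print(b[1]+i,''.join('#' if v else('g' if g[i,j] else '.') for j,v in enumerate(r)))
E
```

```text
[0.51973941 0.07951441 0.10405242] [ 0.33796195 -0.3846288   4.87740422] [ 0.02339054 -0.31470912  0.00073617]
[0.58835991 0.08675941 0.18705242] [[357.29353722 185.01978446]]
160 ...............##..g..######......gggggg
161 ..............##.ggggg.######.....gggggg
162 ................ggggggg.#####.....gggggg
163 ...............ggggggg...####.....gggggg
164 ..............ggggggg.....###.....gggggg
165 ............gggggggg......###.....gggggg
166 ...........gggggggg.#......#......gggggg
167 ..........gggggggg.##.............gggggg
168 ........ggggggggg..###............gggggg
169 ........ggggggggg.####............gggggg
170 .......gggggggggg..###............gggggg
171 .......ggggggggggg..###...........gggggg
172 ......gggggggggggg..###...........gggggg
173 .....gggggggggggggg..###.........ggggggg
174 ....ggggggggggggggg..####........ggggggg
175 ...ggggggggggggggggg..#.#..g.....ggggggg
176 ..gggggggggggggggggg..####.gg...gggggggg
177 .gggggggggggggggg..gg.###...gggggggggggg
178 gggggggggggggggg....g..###..gggggggggggg
179 ggggggggggggggg..#..gg.###...ggggggggggg
180 gggggggggggggg...#..
[... 355 characters left out ...]
#..g.#########...gggggggg
189 .......g.#######.gg..######...#..ggggggg
190 ........#######.gg..#####.#...###.gggggg
191 .......#######.gg..###.##.#.##.###.ggggg
192 ......########.gg.########.########.gggg
193 .....########.ggg.#################.gggg
194 .....########.gg.##########.#.##.###.ggg
195 .....########.g.###.######..##.#####.ggg
196 .....#######.gg.##########.#########.ggg
197 ....########.gg.#################.##.ggg
198 ....#######.gg.########.#.##.##..####ggg
199 g...#######.gg.#####.#######.#.######g..
200 ggg..######gg.###########...###.#.###...
201 gggg.######gg.#####.########.####.##....
202 gggg.##.##.gg.#########..#.###...###....
203 ggggg.####.gg.############..#...####....
```

Request:
servo_tool --pt "-1 0 0 0.1 0" --pt "-1 0 0 0.1 0" --pt "-1 0 0 0.1 0"

```text
t: 27.93
eef_pos: [0.5191, 0.0795, 0.1045]
ee_rot: [0.162, -3.136, 0.0]
contact_force: [-0.5, -0.4, 1.9]
width: 0.0112
gripper_force: 59.7
```

Request:
servo_tool --pt "-1 0 0 0.04 0" --pt "-1 0 0 0.05 0" --pt "-0.65 0 0 0.05 0" --pt "-0.6 0 0 0.05 0" --pt "-0.5 0 0 0.05 0" --pt "-0.4 0 0 0.05 0" --pt "-0.3 0 0 0.05 0" --pt "-0.2 0 0 0.05 0"

```text
t: 28.6
eef_pos: [0.5195, 0.0795, 0.1054]
ee_rot: [0.162, -3.137, 0.0]
contact_force: [0.4, 0.2, -0.4]
width: 0.0341
gripper_force: 0.0
```

```bash
python3 - <<'E'
from h import *
st=sense();print(st['eef_pos'],st['contact_force'],st['width'])
s=cam('scene');b=(330,160,376,226)
h=cv2.cvtColor(s[0],cv2.COLOR_RGB2HSV)[b[1]:b[3],b[0]:b[2]]
m=((h[...,0]<12)|(h[...,0]>175))&(h[...,1]>110)&(h[...,2]>40);g=(h[...,1]<45)&(h[...,2]>60)
for i,r in enumerate(m): print(b[1]+i,''.join('#' if v else('g' if g[i,j] else '.') for j,v in enumerate(r)))
E
```

```text
[0.51948726 0.07947859 0.10535019] [ 0.38658495  0.19971025 -0.35083235] 0.03412736440368537
160 ....................###..g..######......gggggg
161 .....................#.ggggg.######.....gggggg
162 ......................ggggggg.#####.....gggggg
163 .....................ggggggg...####.....gggggg
164 ...................gggggggg.....####....gggggg
165 ..................gggggggg......###.....gggggg
166 ...............gggggggggg.#.....##......gggggg
167 ..............gggggggggg..##............gggggg
168 ..............ggggggggg..###............gggggg
169 ..............ggggggggg..####...........gggggg
170 .............gggggggggg..####...........gggggg
171 .............ggggggggggg...###..........gggggg
172 ............gggggggggggg..#.##..........gggggg
173 ...........gggggggggggggg..####........ggggggg
174 ..........ggggggggggggggg..##.#........ggggggg
175 .........ggggggggggggggggg..###..g.....ggggggg
176 ........gggggggggggggggggg...###..g...gggggggg
177 .......ggggggggggggggggg.gg..##...gggggggggggg
178 ......ggggggggggggggggg...g..##....ggggggggggg
179 .....ggggggggggggggggg....gg.#.#..
[... 1658 characters left out ...]
gggggg..####...##..######..#.....gggg
213 ggggggggggggggg..##.##.###.##..##..#......gggg
214 ggggggggggggggg..####.####..#..#.#...#...ggggg
215 ggggggggggggggg....#.####....##.#........ggggg
216 gggggggggggggggg...######....#..#....#...ggggg
217 gggggggggggggggg..#..##.......#....#.....ggggg
218 ggggg.gggggggggg.......#................gggggg
219 ggggggggggggggggg..##....#.............ggggggg
220 gg.gggggggggggggg......#...#..........gggggggg
221 ggggggggggggggggggg..#...............ggggggggg
222 gg.gggggggggggggggg...........#.....gggggggggg
223 ggggggggggggggggggggg.............gggggggggggg
224 gggggggggggggggggggggggg.........ggggggggggggg
225 ggggg.gggggggggggggggggggggggggggggggggggggggg
```

Request:
servo_tool --pt "0 0 0 0 0" --pt "0 -0.3 -0.03 0 0" --pt "0 -0.8 -0.08 0 0" --pt "0 -1.5 -0.15 0 0" --pt "0 -2.5 -0.26 0 0" --pt "0 -4 -0.42 0 0" --pt "0 -6 -0.62 0 0" --pt "0 -8.5 -0.88 0 0"

```text
t: 29.32
eef_pos: [0.4341, 0.0705, 0.1055]
ee_rot: [-0.162, 3.136, -0.0]
contact_force: [-0.2, 0.2, 0.4]
width: 0.0427
gripper_force: 0.0
```

Request:
servo_tool --pt "0 -2 0 2 0" --pt "0 -3 0 5 0" --pt "0 -3 0 8 0" --pt "0 -3 0 8 0" --pt "0 -3 0 8 0" --pt "0 -3 0 8 0" --pt "0 -3 0 8 0" --pt "0 -3 0 8 0"

```text
t: 29.98
eef_pos: [0.4035, 0.0704, 0.1841]
ee_rot: [0.162, -3.135, 0.002]
contact_force: [-0.9, 0.1, -0.3]
width: 0.0429
gripper_force: 0.0
```

```bash
cat > chk.py <<'E'
from h import *
st=sense();print(st['t'],st['eef_pos'],st['contact_force'])
for n,b in(('scene',(325,150,380,228)),('top',(280,180,340,240))):
    c=cam(n);h=cv2.cvtColor(c[0],cv2.COLOR_RGB2HSV)[b[1]:b[3],b[0]:b[2]]
    m=(((h[...,0]<12)|(h[...,0]>175))&(h[...,1]>110)&(h[...,2]>40)).astype(np.uint8)
    y,x=np.nonzero(m);print(n,len(x),x.mean()+b[0],y.mean()+b[1],x.min()+b[0],x.max()+b[0],y.min()+b[1],y.max()+b[1])
    w=((h[...,0]>=10)&(h[...,0]<20)&(h[...,1]>70));y,x=np.nonzero(w);print('wood',len(x),np.median(x)+b[0],np.median(y)+b[1])
    if n=='top':
        for i,r in enumerate(m): print(b[1]+i,''.join('#' if v else('w' if w[i,j] else 'g' if h[i,j,1]<45 and h[i,j,2]>60 else '.') for j,v in enumerate(r)))
E
python3 chk.py
```

```text
29.9833 [0.40351069 0.07037532 0.1841199 ] [-0.86365274  0.05153552 -0.30359185]
scene 556 358.1115107913669 193.32014388489208 342 373 156 215
wood 1313 357.0 196.0
top 246 309.0 198.40650406504065 280 325 181 209
wood 612 312.0 199.0
180 ..................g.........wwwwwww..g............g.........
181 .....g...............g....w##w#w####ww..........g.......g...
182 ....g....g....g...........w##w#w#####www........g.......g...
183 .g....g.....g.....g...w....w#ww#w##ww###w..............g...g
184 .......g........gg...ww....wwwwwwwwww#w##ww.............gggg
185 ....................w#w....wwwwwww#w#ww###w....ggggggggggggg
186 .................g.ww#w....wwwwww###ww##w#wwgggggggggggggggg
187 .....g.............w#ww....wwwwww#ww.ggggg.ggggggggggggggggg
188 w..g......g.......w##ww....wwwww...ggggggggggggggggggggggggg
189 #w............g..gww.gg...wwwwwwgggggggggggggggggggggggggggg
190 ##w....ggggggggggg.gggg.ggwwwwww..gggggggggggggggggggggggggg
191 ##wgggggggggggggggggggggggwwwwwww..gggggggggww...ggggggggggg
192 ##ggggggggggggggggggggggg..wwwwww..ggggggggg.ww...gggggggggg
193 ##ggggggggggggg
[... 2335 characters left out ...]
....g............g.............g..........g.g.....
230 .....g......g..............g................................
231 ...........g.........g.....g.........g....g.........g.......
232 .....................g............g.........................
233 ........g............g....g......g.g.g..gg...........g.g..g.
234 ........................g..g........g..................gg...
235 ............................................................
236 .....g...........................g..........................
237 ......g....................g...................g............
238 ..................g.........................................
239 .....g........g........g.g.........gg.........g....g........
```

Request:
servo_tool --pt "0 -1 0 2 0" --pt "0 -1 0 2 0" --pt "0 -1 0 2 0" --pt "0 -1 0 2 0" --pt "0 -1 0 2 0" --pt "0 -1 0 2 0" --pt "0 -1 0 2 0" --pt "0 -1 0 2 0"

```text
t: 30.75
eef_pos: [0.3945, 0.0706, 0.2051]
ee_rot: [0.162, -3.137, 0.001]
contact_force: [-1.3, -0.4, 0.3]
width: 0.0426
gripper_force: 0.0
```

Request:
servo_tool --pt "0 0 0 0 0" --pt "0 0 0 0 0" --pt "0 0 0 0 0" --pt "0 0 0 0 0" --pt "0 0 0 0 0" --pt "0 0 0 0 0" --pt "0 0 0 0 0" --pt "0 0 0 0 0"

```text
t: 31.42
eef_pos: [0.3946, 0.0707, 0.2054]
ee_rot: [-0.162, 3.137, 0.0]
contact_force: [0.4, -0.6, -0.1]
width: 0.0427
gripper_force: 0.0
```

```bash
python3 chk.py | head -5; python3 - <<'E'
from h import *
t=cam('top')
# handle outer end & inner vs level prediction (cradle .589,.087,.187)
B=np.array([.5893,.087,.187]);ex=np.array([.9945,.105,0]);print(proj(t,[B-ex*.086+[0,0,.058-.113],B-ex*.04+[0,0,.065-.113]]))
E
```

```text
31.4167 [0.39455833 0.07068327 0.20541218] [ 0.39282596 -0.6192269  -0.14948317]
scene 540 358.23148148148147 193.42037037037036 341 373 157 214
wood 1314 357.0 196.0
top 241 309.4066390041494 197.95850622406638 280 325 181 209
wood 608 312.0 199.0
[[315.05554439 227.47189   ]
 [312.89756941 210.24237469]]
```

The pail hangs level and still: the handle end and rim match the level prediction within a pixel, and the hand is clear. I'm handing it in.

```bash
python3 -c "
from bench import finish_job
print(finish_job())"
```

```text
the job is handed in; nothing more can be done
None
```

I handed the job in at about 31 s: the hook hangs on the rail beside the yellow pad, after pressing it at a measured 4.5 to 5.5 N (a little over the 4 N asked) for about 3 s, and the pail hangs still and level in its lower curl with the arm clear; no verdict came back.

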